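# Ease a carded copper medallion off its display peg and stand it in the holder

## Robot

A 6-joint arm with a two-finger parallel gripper is mounted at the origin on the work surface. World frame = base frame: x ahead of the robot, y to its left, z up, the work surface at z = 0. Lengths are in m, angles in rad, forces in N, time in s.
With the tool pointing down it reaches from about 0.25 to 0.775 m from the base axis. Payload 4 kg.
Tool frame: the origin (TCP) lies midway between the tips of the shut fingers; the grasp point (between the pads) lies 19 mm behind it; x points along the fingers, y is the direction in which the jaws open and shut, and the axes are right-handed (so a half turn about x gives the same grasp; the last joint's range is limited). The gripper opens to 85 mm and grips with 20 to 120 N. Pads are 22 mm wide; open, the fingers measure 114 mm over their backs; the gripper's body (76 mm by 85 mm) begins 54 mm behind the grasp point. The pads swing forward as they close: fully open they stand 13 mm farther back than shut.
Start: joints at [-1.225, 0.087, 1.371, -0, 1.684, -0.103], TCP at [0.239, -0.496, 0.231] pointing down, gripper open.
Joint ranges: [-3.1, 3.1], [-0.76, 2.03], [0.27, 2.55], [-1.08, 4.22], [0.17, 2.65], [-2.57, 2.57]. Speed limits (rad/s): [2.79, 2.79, 3.14, 3.14, 3.14, 3.14].

## Interface

Orientations are given as a 3x3 rotation matrix whose columns are the frame's x, y, z axes.
In Python, from workcell import bot gives the robot as it stands.
- The arm moves only by the tool servo_tool, never from a script. Its argument "motion" is a list of rows, each an object with "translation": the shift along the tool's x, y, z in cm, a list of three; "yaw": the turn about the tool's x in degrees. A call has 1 to 20 rows; each row is the pose to reach, as a shift and turn from the pose measured when the call began, along the tool's axes at that moment; what a row does not reach only later rows make up. A row lasts 1/8 s, in which the tool goes at most 62.5 mm and 10.7 degrees, less where a joint would pass 70% of its speed; a pose out of reach is approached as far as the arm can. A call with a gripper value outside its range is refused whole. "jaw" is the gripper's target within -1 to 1 (fully open at 1, half-way at 0, shut at -1), set as the call begins (left out, the last holds). The fingers move at their own pace and stop on an object; "grip_force" is the grip in N (left out, the last holds). Time passes only in rows, so rows that repeat a pose let the fingers close. It gives the time, the measured TCP pose, the force and the opening at its end, in the units of the state.
- bot.sense(): the state, without advancing time (a new reading comes with each control period).
- bot.get_image(name): name is "scene" or "top"; returns the picture (384x512x3 uint8, red, green, blue); there is no depth.
- bot.calibration(name): a dict with "camera_matrix" (3x3 intrinsics, pixels), "k1" (the pictures are not rectified: a ray, as slopes to the right and down, at radius r is drawn at 1 + k1 r^2 times it, then the intrinsics apply), "rvec" (rotation vector, rad) and "tvec" (3), from world to camera coordinates, as OpenCV has them. Camera axes: x right, y down, z forward; pixel columns grow to the right and rows downward; lengths in m; the calibration is good to about 2 mm. A picture is of the moment at which its call begins. calibration takes no time and is no camera call.
- bot.job_done(): hands the job in, once; it reports no verdict.
The state is a dict: "clock": time; "joint_pos": joint angles; "qvel": joint speeds; "joint_efforts": joint torques, N m; "tool_pos": TCP position; "eef_rot": TCP orientation; "wrist_force": force on the tool from outside, world axes, zero at the start; "moment": the same for the moment, N m; "finger_gap": finger opening in m.
Only numpy, scipy, OpenCV 4.12 (cv2) and the standard library are available. Lean on these libraries where they do the work, as an engineer would, in place of code of your own. Each camera call takes 0.05 s, during which the arm holds its last target.

## Task

Take the cream card with the round copper medallion off its display peg: slide it along the wire and lift it just enough to ride over the peg's upturned tip, always gently so that the peg is never pulled hard. Then lower it (do not drop it) upright into the slot of the wooden holder until it is fully home, and let go. Leave the other card hanging and everything else where it is.

Things in the scene. Friction and masses are not known exactly. Their poses are not given: they have to be found in the camera images.
- card_center (a point): Centre of the cream board card to be moved: 4 mm thick (its x axis, along the peg), 70 mm wide (y), 180 mm tall (z, up), 70 to 130 g; foot 90 mm below this point, top edge 90 mm above. A copper medallion (46 mm across, 8 to 13 mm thick through the card) is centred 28 mm below this point. It hangs freely on one of the stand's two pegs, 40 to 60 mm out from the board's face.
- card_hole (a point): Centre of the card's through hole for the peg, 16 mm wide (y) and 14 mm tall (z), 13 mm above the card's centre. The hole's upper edge rests on the wire. Above the hole stand 70 mm of plain board, to be pinched across the 4 mm.
- card_foot (a point): Middle of the cream card's lower edge; axes as the card's.
- othercard_center (a point): Centre of the dark blue card with a square brass badge, same size, hanging on the stand's other peg. Bystander.
- stand: Fixed wooden display stand. Origin on the table under the front face of its crossboard (250 mm wide, 35 mm high, top 215 mm up, on two posts); x points into the board, so both pegs point along -x; z up. Base plate 170 x 270 x 15 mm. The pegs are rigid round wire 5 mm thick at y = +60 and -60 mm, centred 200 mm high, level from the face to a bend 100 mm out. Over 10 N on a peg is pulling hard.
- bend_l (a point): Bend of the peg at y = +60 mm, on the wire's centre line, axes as the stand's. From here a straight tip of the same wire slopes outward and up to a 10 mm brass ball centred 36 mm from the bend. Bent in use, each tip rises at its own angle of 6 to 45 degrees, not reported: the ball is 4 to 25 mm above the level wire, its far side 130 to 141 mm out. On the steepest the upright card has under 2 mm of free height.
- bend_r (a point): Bend of the other peg, at y = -60 mm; same form, its tip at an angle of its own.
- holder: Fixed wooden holder, 64 (x) x 110 (y) x 38 mm high, origin at the middle of its underside, z up. In its top is one straight slot, open upward, 8 mm wide (x) and 78 mm long (y), centred, 28 mm deep (its floor is 10 mm above the table). The card's foot goes in, either side to the front.
- slot (a point): Middle of the slot's floor, 10 mm above the table; axes as the holder's.
- cup_mid (a point): Copper cup, 72 mm across, 75 mm tall; its middle. Bystander.
- bowl: Brass bowl, 110 mm across, 50 mm tall; middle of its underside. Bystander.
- teapot: Brass teapot, 110 mm tall, about 170 mm over spout and handle along its y; middle of its underside. Bystander.
- tumbler: Copper tumbler, 66 mm across, 115 mm tall; middle of its underside. Bystander.
- pot: Dark lidded pot, 90 mm across, 80 mm tall; middle of its underside. Bystander.
- hammer_mid (a point): Hammer lying flat, 260 mm long along its x; its origin. Bystander.
Not all that is in view belongs to the job. There is more than one size of the part that bears card_center; the job needs the largest. What is meant by the holder is not purple, and is the larger of those in its own colour.

How it is judged:
By the outcome, as a careful person would: the job done as asked, in the order asked, and still so for the second after the job is handed in, with the robot touching nothing.
It also fails if it takes over 72 s, if anything falls off the work surface, if the arm or the gripper's body presses on something with over 40 N, if the wrist force passes 120 N, or if a joint passes its speed limit or range.

## Working session

There is one attempt and no reset: what is moved stays moved. The work goes in short steps, Python scripts to look and compute and a tool call to move; the robot and the scene stay as the last step left them, time stands still between calls to the robot, and variables do not carry over. Pictures are saved under pics/ and viewed, and the job is handed in when it is done.

Besides the shell and the picture viewer there is one more tool, called after "Emit:" as name(argument=value, ...) on one line, values as JSON. servo_tool: Moves the arm, as the interface text tells. Its arguments: {"type":"object","properties":{"motion":{"type":"array"},"jaw":{"type":"number"},"grip_force":{"type":"number"}},"required":["motion"]}

```bash
mkdir -p pics; cat > h.py <<'E'
import numpy as np, cv2
from workcell import bot
def cal(n):
    c=bot.calibration(n); K=np.array(c["camera_matrix"],float); return K,float(c["k1"]),np.array(c["rvec"],float).ravel(),np.array(c["tvec"],float).ravel()
def proj(n,P):
    K,k,r,t=cal(n); d=np.array([k,0,0,0,0.])
    return cv2.projectPoints(np.array(P,float).reshape(-1,3),r,t,K,d)[0].reshape(-1,2)
def ray(n,uv):
    K,k,r,t=cal(n); d=np.array([k,0,0,0,0.])
    p=cv2.undistortPoints(np.array(uv,float).reshape(-1,1,2),K,d).reshape(-1,2)
    R=cv2.Rodrigues(r)[0]; o=-R.T@t
    D=np.c_[p,np.ones(len(p))]@R
    return o,D/np.linalg.norm(D,axis=1)[:,None]
def onplane(n,uv,a,v): # axis a = v
    o,D=ray(n,uv); s=(v-o[a])/D[:,a]; return o+s[:,None]*D
def tri(u1,u2,n1="scene",n2="top"):
    o1,d1=ray(n1,[u1]);o2,d2=ray(n2,[u2]);d1=d1[0];d2=d2[0]
    s=np.linalg.lstsq(np.c_[d1,-d2],o2-o1,rcond=None)[0]
    a=o1+s[0]*d1;b=o2+s[1]*d2
    return (a+b)/2,np.linalg.norm(a-b)
def save(n,f):
    im=bot.get_image(n); cv2.imwrite(f"pics/{f}.png",im[:,:,::-1]); return im
E
python3 - <<'E'
from h import *
for n in("scene","top"):
    save(n,n+"0"); K,k,r,t=cal(n); R=cv2.Rodrigues(r)[0]; print(n,K.tolist(),k,(-R.T@t).round(3),R.round(3).tolist())
print(bot.sense())
E
```

```text
scene [[374.13872454910256, 0.0, 261.527455533239], [0.0, 374.13872454910256, 196.5548613086971], [0.0, 0.0, 1.0]] -0.029211057115978854 [0.902 0.613 0.94 ] [[-0.875, 0.484, 0.014], [0.346, 0.645, -0.682], [-0.339, -0.591, -0.731]]
top [[481.28059138545615, 0.0, 253.34351412666518], [0.0, 481.28059138545615, 189.51321412099975], [0.0, 0.0, 1.0]] -0.09619832858199716 [ 0.416 -0.035  1.67 ] [[-0.004, -1.0, 0.001], [-0.997, 0.004, -0.072], [0.072, -0.001, -0.997]]
{'clock': 0.1, 'joint_pos': array([-1.22511818e+00,  8.79272076e-02,  1.37208731e+00, -2.95161601e-05,
        1.68355457e+00, -1.03102573e-01]), 'qvel': array([-0.00153062, -0.0002057 , -0.00426505, -0.00085528,  0.00128022,
       -0.0020471 ]), 'joint_efforts': array([ 2.57152074e-03, -3.53014040e+01, -3.14220107e+01, -5.35134382e-05,
        7.92081730e-03,  1.40893181e-05]), 'tool_pos': array([ 0.23846887, -0.4951439 ,  0.23023896]), 'eef_rot': array([[-6.97277511e-04,  4.33863658e-01, -9.00978268e-01],
       [ 1.84957977e-03, -9.00976387e-01, -4.33864183e-01],
       [-9.99998046e-01, -1.96895492e-03, -1.74234873e-04]]), 'wrist_force': array([-0.17324034, -0.17696958, -0.00753119]), 'moment': array([-0.05843009, -0.04127016,  0.05813719]), 'finger_gap': 0.08511990435360182}
```

View pics/scene0.png

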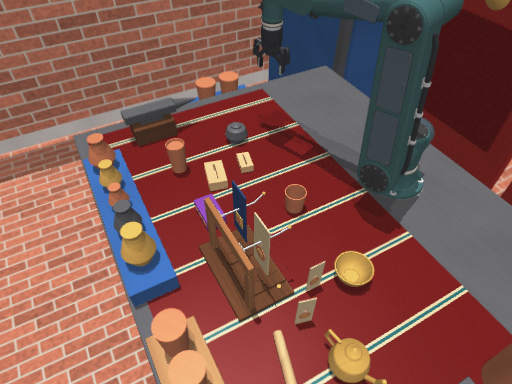

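View pics/top0.png

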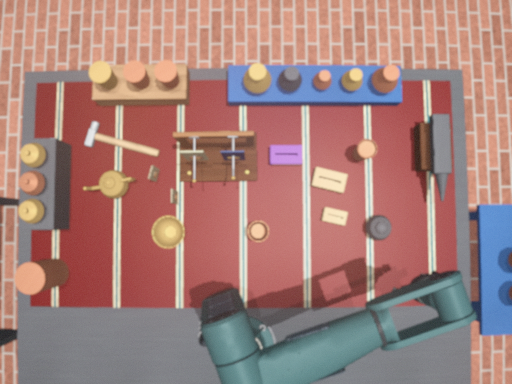

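```bash
python3 - <<'E'
import cv2
a=cv2.imread("pics/scene0.png");b=cv2.imread("pics/top0.png")
cv2.imwrite("pics/s0z.png",cv2.resize(a[170:320,180:330],None,fx=4,fy=4,interpolation=cv2.INTER_CUBIC))
cv2.imwrite("pics/t0z.png",cv2.resize(b[120:200,165:265],None,fx=7,fy=7,interpolation=cv2.INTER_CUBIC))
c=cv2.resize(b[160:230,300:360],None,fx=7,fy=7,interpolation=cv2.INTER_CUBIC)[:420]
d=cv2.resize(a[145:205,190:260],None,fx=6,fy=6,interpolation=cv2.INTER_CUBIC)
c=c[:360]; cv2.imwrite("pics/h0z.png",cv2.hconcat([c[:, :380],d]))
E
```

```text
(no output)
```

View pics/s0z.png

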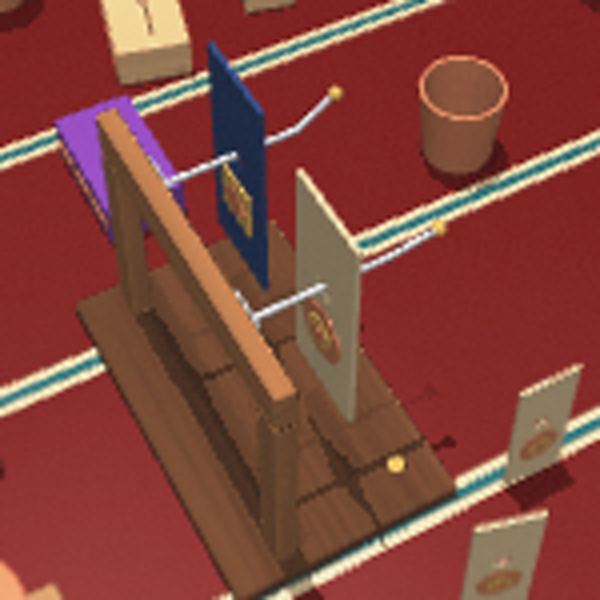

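View pics/t0z.png

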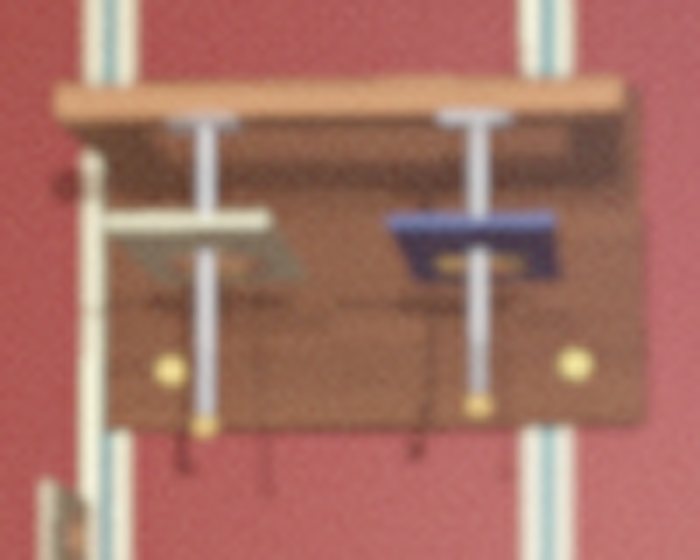

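View pics/h0z.png

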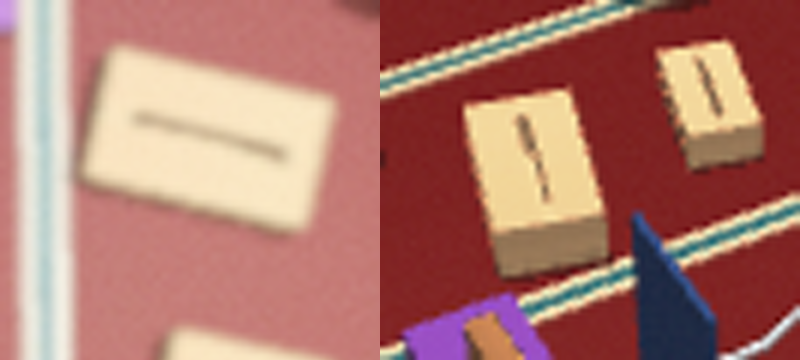

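```bash
python3 - <<'E'
from h import *
f=lambda L,ox,oy,s:[((x+.5)/s-.5+ox,(y+.5)/s-.5+oy) for x,y in L]
T=lambda L:f(L,165,120,7); S=lambda L:f(L,180,170,4)
# crossboard top front edge ends, z=.215 (top view)
print("board front top",onplane("top",T([(58,122),(622,107)]),2,.215).round(4))
print("board back top",onplane("top",T([(55,88),(622,78)]),2,.215).round(4))
print("board scene",onplane("scene",S([(295,397),(118,112),(272,405),(97,118)]),2,.215).round(4))
print("peg l root / wire",onplane("top",T([(206,150),(206,200)]),2,.2).round(4))
print("peg r wire",onplane("top",T([(480,150),(480,200)]),2,.2).round(4))
print("card top ends",onplane("top",T([(103,220),(272,218)]),2,.2725).round(4))
print("blue top ends",onplane("top",T([(386,221),(556,218)]),2,.2725).round(4))
print("scene card top ends",onplane("scene",S([(299,170),(359,246)]),2,.2725).round(4))
print("ball l",tri(S([(439,228)])[0],T([(204,427)])[0]))
print("ball r",tri(S([(335,92)])[0],T([(478,405)])[0]))
print("bend l scene", onplane("scene",S([(385,262),(345,280)]),2,.2))
for n,b in(("top",1),("scene",0)):
    im=cv2.imread(f"pics/{n}0.png"); hsv=cv2.cvtColor(im,cv2.COLOR_BGR2HSV)
    m=cv2.inRange(hsv,(12,40,190),(28,130,255))
    if n=="top": m[:160]=0;m[203:]=0;m[:,:308]=0;m[:,352:]=0
    else: m[:155]=0;m[195:]=0;m[:,:200]=0;m[:,232:]=0
    c=max(cv2.findContours(m,0,2)[0],key=cv2.contourArea); m2=cv2.drawContours(m*0,[c],-1,255,-1)
    r=cv2.minAreaRect(c); box=cv2.boxPoints(r)
    P=onplane(n,box,2,.038); print(n,r,P.round(4).tolist(),P.mean(0).round(4),[np.linalg.norm(P[i]-P[i-1]).round(4) for i in range(4)])
E
```

```text
board front top [[ 0.6834  0.2088  0.215 ]
 [ 0.6885 -0.0382  0.215 ]]
board back top [[ 0.6985  0.2103  0.215 ]
 [ 0.7014 -0.0383  0.215 ]]
board scene [[ 0.6892  0.2125  0.215 ]
 [ 0.6891 -0.0349  0.215 ]
 [ 0.7029  0.211   0.215 ]
 [ 0.7034 -0.0365  0.215 ]]
peg l root / wire [[0.6731 0.1455 0.2   ]
 [0.6508 0.1454 0.2   ]]
peg r wire [[0.6724 0.0244 0.2   ]
 [0.6501 0.0244 0.2   ]]
card top ends [[0.631  0.1797 0.2725]
 [0.6314 0.1087 0.2725]]
blue top ends [[ 0.6299  0.0609  0.2725]
 [ 0.6308 -0.0103  0.2725]]
scene card top ends [[0.6312 0.1092 0.2725]
 [0.6281 0.1747 0.2725]]
ball l (array([0.5501506 , 0.14421465, 0.20801136]), np.float64(0.0015081777569606997))
ball r (array([0.5576894 , 0.02406744, 0.22336731]), np.float64(0.0013428342481695168))
bend l scene [[0.59040748 0.14548479 0.2       ]
 [0.61887403 0.14569698 0.2       ]]
top ((329.255615234375, 179.55899047851562), (33.12929916381836, 19.862590789794922), 12.994616508483887) [[0.5465, -0.2336, 0.038], [0.6128, -0.2498, 0.038], [0.5869, -0.3603, 0.038], [0.5206, -0.3437, 0.038]] [ 0.5667 -0.2968  0.038 ] [np.float64(0.1131), np.float64(0.0683), np.float64(0.1135), np.float64(0.0683)]
scene ((215.00587463378906, 171.27645874023438), (22.01844596862793, 18.547555923461914), 77.47119140625) [[0.586, -0.3606, 0.038], [0.5195, -0.3499, 0.038], [0.5519, -0.2409, 0.038], [0.6143, -0.2523, 0.038]] [ 0.5679 -0.3009  0.038 ] [np.float64(0.112), np.float64(0.0673), np.float64(0.1137), np.float64(0.0635)]
```

Emit:
servo_tool(motion=[{"translation":[-5,0,0],"yaw":0},{"translation":[-10,0,0],"yaw":0},{"translation":[-10,-3.4,-5.3],"yaw":-6},{"translation":[-10,-6.8,-10.6],"yaw":-12},{"translation":[-10,-10.2,-15.9],"yaw":-18},{"translation":[-10,-13.6,-21.2],"yaw":-24},{"translation":[-10,-17.0,-26.5],"yaw":-30},{"translation":[-10,-20.4,-31.8],"yaw":-36},{"translation":[-10,-23.8,-37.1],"yaw":-42},{"translation":[-10,-27.2,-42.4],"yaw":-48},{"translation":[-10,-30.6,-47.7],"yaw":-54},{"translation":[-10,-34,-53],"yaw":-60},{"translation":[-10,-37.4,-58.3],"yaw":-64.3},{"translation":[-10,-40.5,-63.1],"yaw":-64.3},{"translation":[-10,-40.5,-63.1],"yaw":-64.3},{"translation":[-10,-40.5,-63.1],"yaw":-64.3}], jaw=1, grip_force=30)

```text
clock: 2.1
tool_pos: [0.6312, 0.1433, 0.3302]
eef_rot: [[-0.003, 1.0, 0.001], [0.001, 0.001, -1.0], [-1.0, -0.003, -0.001]]
wrist_force: [-1.4, -0.1, 0.1]
finger_gap: 0.0856
```

```bash
python3 - <<'E'
from h import *
b=save("top","top1");a=save("scene","scene1");s=bot.sense();print(s["tool_pos"],s["eef_rot"].round(4),s["joint_pos"],s["wrist_force"])
cv2.imwrite("pics/v1.png",cv2.hconcat([cv2.resize(a[100:300,180:330],(450,600))[:,:,::-1],cv2.resize(b[110:210,180:230],(300,600))[:,:,::-1]]))
# slot
im=cv2.imread("pics/top0.png"); g=cv2.cvtColor(im,cv2.COLOR_BGR2GRAY)[165:195,312:350]
m=cv2.cvtColor(im,cv2.COLOR_BGR2HSV)
sub=im[:,:,0]
import numpy as np
yy,xx=np.mgrid[172:186,318:344]; w=np.clip(205-g[7:21,6:32].astype(float),0,None)
print(g[7:21,6:32])
E
```

```text
[0.63092933 0.14221999 0.33183159] [[-1.0e-04  1.0e+00 -1.2e-03]
 [ 1.6e-03 -1.2e-03 -1.0e+00]
 [-1.0e+00 -1.0e-04 -1.6e-03]] [1.33254446e-01 3.17743201e-01 9.01621923e-01 1.74983344e-03
 1.92211819e+00 1.35019484e-01] [-0.09942347  0.58593962  0.79181555]
[[230 230 230 230 232 230 231 231 230 230 231 231 231 231 229 228 226 222
  221 216 208 199 191 181 173 166]
 [230 230 229 229 230 231 231 230 231 231 230 230 231 232 233 230 231 231
  231 229 227 225 221 214 208 200]
 [231 230 229 229 230 230 231 230 230 230 229 231 231 232 231 232 232 232
  232 232 232 231 232 230 227 225]
 [228 222 217 220 224 226 229 229 231 231 231 231 231 231 231 233 231 231
  232 233 233 233 233 232 233 231]
 [220 200 190 194 203 212 217 222 225 227 229 231 230 231 231 232 231 232
  232 233 233 232 232 233 232 233]
 [220 202 189 187 189 189 190 197 205 211 217 223 225 228 230 231 231 232
  234 232 232 234 232 233 233 233]
 [226 221 218 216 212 203 194 190 193 195 195 198 206 211 216 223 226 230
  231 232 232 233 233 232 232 232]
 [229 230 229 229 228 224 220 219 216 210 202 194 193 191 194 199 205 212
  219 222 226 229 231 232 232 233]
 [229 230 230 232 231 230 231 230 230 228 224 219 218 211 202 194 186 180
  186 192 202 214 220 228 232 234]
 [229 231 229 230 231 231 232 232 229 231 230 232 230 230 223 219 209 195
  186 180 178 180 199 219 230 233]
 [230 231 230 231 231 230 231 232 231 231 231 231 232 233 231 231 227 222
  219 210 198 185 196 217 230 232]
 [230 231 231 231 230 232 231 231 230 231 231 231 231 233 232 232 232 233
  231 228 223 216 215 224 230 231]
 [231 230 231 231 232 230 231 231 231 231 231 231 231 232 231 233 233 233
  232 232 231 229 229 230 231 231]
 [224 226 228 231 231 231 232 231 232 231 231 230 232 231 231 232 232 233
  232 233 233 233 233 233 233 229]]
```

View pics/v1.png

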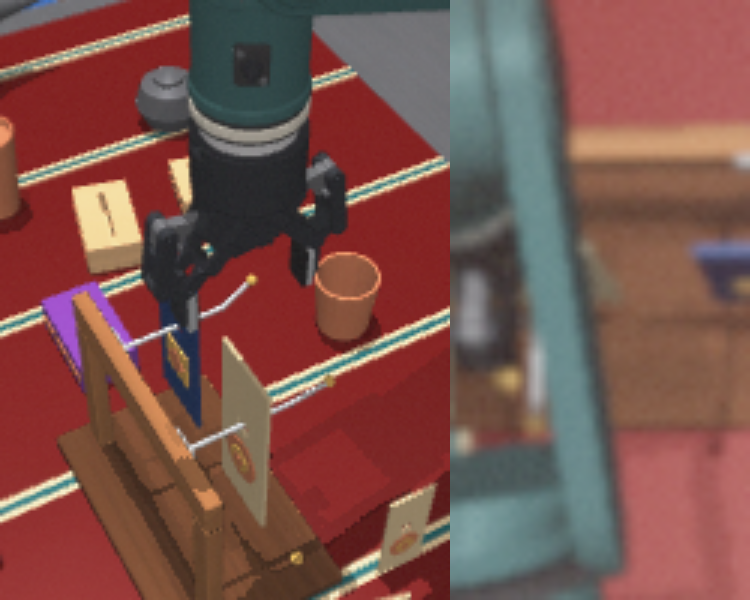

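Emit:
servo_tool(motion=[{"translation":[3,0,-0.2],"yaw":0},{"translation":[6,0,-0.2],"yaw":0},{"translation":[8.5,0,-0.2],"yaw":0},{"translation":[10.3,0,-0.2],"yaw":0},{"translation":[10.3,0,-0.2],"yaw":0},{"translation":[10.3,0,-0.2],"yaw":0}])

```text
clock: 2.95
tool_pos: [0.6314, 0.1441, 0.2306]
eef_rot: [[0.003, 1.0, -0.002], [0.002, -0.002, -1.0], [-1.0, 0.003, -0.002]]
wrist_force: [0.9, 0.7, 0.1]
finger_gap: 0.0853
```

```bash
python3 - <<'E'
from h import *
a=save("scene","scene2");s=bot.sense();print(s["tool_pos"],s["eef_rot"].round(4),s["wrist_force"])
cv2.imwrite("pics/v2.png",cv2.resize(a[150:300,180:330],(600,600),interpolation=cv2.INTER_CUBIC)[:,:,::-1])
E
```

```text
[0.63157858 0.14422424 0.2308537 ] [[ 0.0032  1.     -0.0015]
 [ 0.0021 -0.0016 -1.    ]
 [-1.      0.0032 -0.0021]] [ 0.42096495 -0.38042769 -0.15916051]
```

View pics/v2.png

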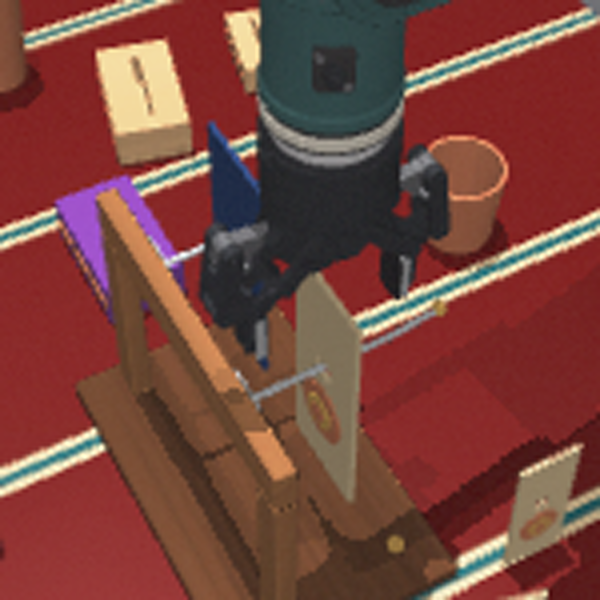

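Emit:
servo_tool(motion=[{"translation":[0,0,0],"yaw":0},{"translation":[0,0,0],"yaw":0},{"translation":[0,0,0],"yaw":0},{"translation":[0,0,0],"yaw":0},{"translation":[0,0,0],"yaw":0},{"translation":[0,0,0],"yaw":0},{"translation":[0,0,0],"yaw":0},{"translation":[0,0,0],"yaw":0}], jaw=-1, grip_force=30)

```text
clock: 4.0
tool_pos: [0.6315, 0.1443, 0.2308]
eef_rot: [[0.003, 1.0, -0.001], [0.002, -0.001, -1.0], [-1.0, 0.003, -0.002]]
wrist_force: [-0.1, 0.2, 0.4]
finger_gap: 0.004
```

```bash
python3 - <<'E'
from h import *
a=save("scene","scene3");b=save("top","top3")
for i in range(3):
    s=bot.sense();print(s["clock"],s["tool_pos"],s["wrist_force"],s["finger_gap"])
cv2.imwrite("pics/v3.png",cv2.resize(a[150:300,180:330],(600,600),interpolation=cv2.INTER_CUBIC)[:,:,::-1])
E
```

```text
4.1 [0.63151129 0.14428004 0.23079775] [ 0.13255368 -0.28822896  0.15818669] 0.0036165329451007325
4.1 [0.63151129 0.14428004 0.23079775] [ 0.13255368 -0.28822896  0.15818669] 0.0036165329451007325
4.1 [0.63151129 0.14428004 0.23079775] [ 0.13255368 -0.28822896  0.15818669] 0.0036165329451007325
```

View pics/v3.png

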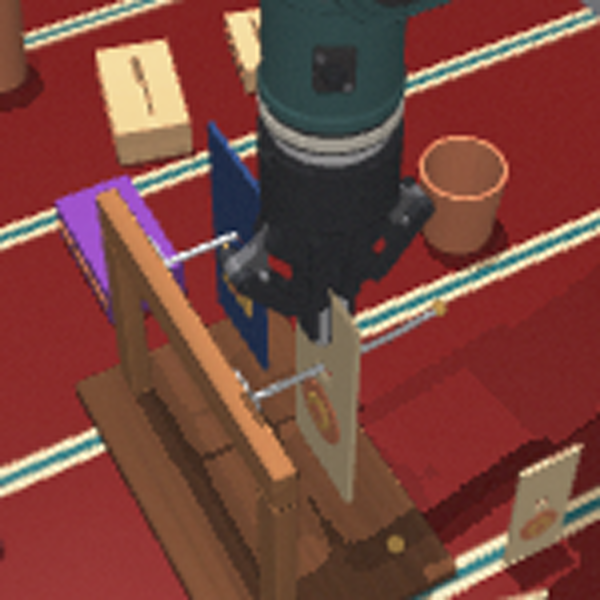

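```bash
python3 - <<'E'
from h import *
im=cv2.imread("pics/scene0.png")
# ball centroid & wire centre per column, subpixel
def onpeg(n,uv,y0=.1450,k=.0105):
    o,D=ray(n,uv); # y-y0-k(x-.62)=0
    s=-(o[1]-y0-k*(o[0]-.62))/(D[:,1]-k*D[:,0]); return o+s[:,None]*D
hsv=cv2.cvtColor(im,cv2.COLOR_BGR2HSV)
sub=im[215:255,240:296].astype(int)
for u in list(range(246,262,2))+list(range(270,294)):
    col=im[222:256,u].astype(float); 
    b=col[:,0]; # blue channel bright on wire, dark on red
    bg=np.median(b); lim=slice(0,34)
    # restrict near expected wire line
    ex=np.interp(u,[244,260,272,290],[249.5,242,236.5,227]) if u<276.5 else np.interp(u,[276,290],[235,227])
    v=np.arange(222,256); w=np.clip(b-bg-15,0,None)*(abs(v-ex)<4.5)
    if w.sum()<30: continue
    vc=(w*v).sum()/w.sum(); p=onpeg("scene",[(u,vc)])[0]; print(u,round(vc,2),p.round(4),int(w.sum()))
m=cv2.inRange(hsv,(18,120,120),(32,255,255)); m[:222]=0;m[232:]=0;m[:,:284]=0;m[:,294:]=0
M=cv2.moments(m,True);c=(M["m10"]/M["m00"],M["m01"]/M["m00"]);print(c,M["m00"],onpeg("scene",[c]))
E
```

```text
246 247.42 [0.6734 0.1456 0.2038] 266
248 246.56 [0.6679 0.1455 0.2036] 317
250 245.67 [0.6625 0.1454 0.2035] 276
252 244.85 [0.6571 0.1454 0.2032] 227
254 243.84 [0.6516 0.1453 0.2036] 164
256 242.82 [0.6461 0.1453 0.2041] 174
258 242.11 [0.6405 0.1452 0.2033] 219
260 241.31 [0.635  0.1452 0.2029] 186
270 235.49 [0.6071 0.1449 0.2083] 325
271 235.23 [0.6042 0.1448 0.2075] 430
272 235.29 [0.6013 0.1448 0.2054] 301
273 234.16 [0.5986 0.1448 0.2082] 466
274 233.17 [0.5958 0.1447 0.2104] 508
275 233.24 [0.5929 0.1447 0.2083] 498
276 232.21 [0.5901 0.1447 0.2106] 515
277 232.3 [0.5871 0.1447 0.2084] 509
278 231.93 [0.5842 0.1446 0.2081] 393
279 231.26 [0.5814 0.1446 0.209 ] 510
280 230.75 [0.5785 0.1446 0.2092] 384
281 230.13 [0.5757 0.1445 0.21  ] 542
282 229.78 [0.5728 0.1445 0.2095] 531
283 228.91 [0.57   0.1445 0.2113] 579
284 228.3 [0.5671 0.1444 0.2119] 632
285 227.73 [0.5642 0.1444 0.2124] 514
286 227.2 [0.5613 0.1444 0.2128] 613
287 226.67 [0.5585 0.1444 0.2131] 445
288 226.07 [0.5556 0.1443 0.2137] 432
289 225.37 [0.5527 0.1443 0.2148] 244
290 224.66 [0.5499 0.1443 0.2159] 358
291 224.0 [0.547  0.1442 0.2167] 305
292 223.53 [0.5441 0.1442 0.2168] 265
293 223.32 [0.541  0.1442 0.2158] 191
(289.3333333333333, 226.44444444444446) 9.0 [[0.55133013 0.14427897 0.20965045]]
```

```bash
python3 - <<'E'
import cv2,numpy as np
a=cv2.imread("pics/scene0.png")
z=cv2.resize(a[218:252,262:300],None,fx=16,fy=16,interpolation=cv2.INTER_NEAREST)
cv2.imwrite("pics/b0.png",z)
print(a.shape)
for ch in range(3): print(a[222:233,283:296,ch])
E
```

```text
(384, 512, 3)
[[106 179 181 183 171 146 128 125 124 122 153 182 182]
 [182 184 157 146 126 125 122 124 152 183 183 185 115]
 [158 128 126 125 125 153 139 182 184 185 116  59  45]
 [125 124 122 151 182 136 105 121 112  59  45  39  38]
 [123 153 181 184 150  97 109 103  61  35  38  34  35]
 [183 183 184 126 106 168  93  89  61  36  36  34  37]
 [186 118 114 240 189 153  68  63  40  34  36  36  36]
 [119 235 210 180  88  52  36  38  37  39  35  34  37]
 [235 196  98  56  40  38  37  36  37  38  37  32  37]
 [131  71  43  36  38  39  40  37  36  37  38  36  35]
 [ 47  40  37  36  38  35  39  37  37  40  39  37  35]]
[[133 224 226 227 211 171 130 122 119 117 175 226 226]
 [226 228 182 169 125 121 118 133 174 226 227 228 145]
 [184 130 125 121 120 174 162 226 227 228 145  72  48]
 [124 119 118 174 226 197 200 200 144  73  49  39  38]
 [119 177 225 227 194 181 213 196  97  36  38  37  35]
 [226 228 228 155 110 204 175 173 107  38  38  34  38]
 [229 147 121 239 188 154 122 121  53  35  36  37  37]
 [124 235 209 179  88  52  43  45  38  37  38  33  38]
 [234 196  97  56  43  38  37  37  38  42  36  34  39]
 [131  70  42  38  39  39  39  37  35  37  38  36  34]
 [ 47  41  38  37  38  36  38  38  37  41  39  35  36]]
[[196 239 241 240 216 154  86  60  46  45 154 239 239]
 [240 241 168 151  71  57  46  93 153 239 240 241 198]
 [169  87  62  56  47 153 150 239 240 241 198 142 134]
 [ 60  47  45 152 239 226 238 234 185 142 135 131 131]
 [ 45 153 239 240 219 225 242 236 164 130 130 130 129]
 [239 240 241 174 154 221 220 219 156 130 130 130 131]
 [241 206 164 238 189 154 154 157 124 129 130 131 130]
 [169 237 209 177 126 132 130 132 130 130 130 128 131]
 [236 196 136 133 131 131 130 131 131 132 131 129 130]
 [150 107 130 130 131 131 131 130 129 131 131 131 130]
 [131 131 131 129 130 129 131 131 130 133 132 129 130]]
```

View pics/b0.png

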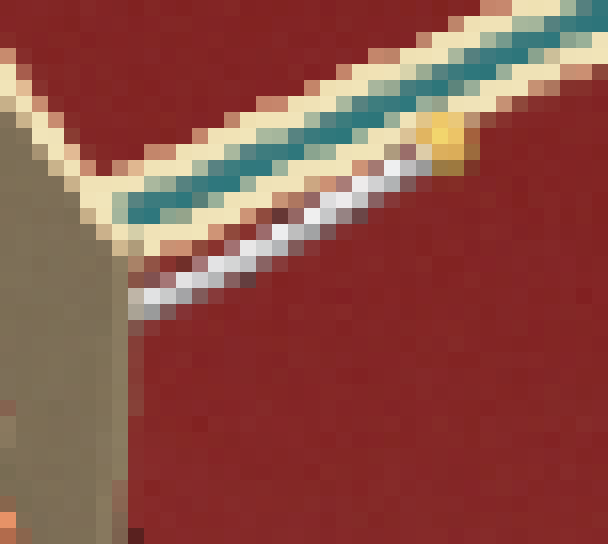

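```bash
python3 - <<'E'
from h import *
def onpeg(n,uv,y0=.1450,k=.0105):
    o,D=ray(n,uv); s=-(o[1]-y0-k*(o[0]-.62))/(D[:,1]-k*D[:,0]); return o+s[:,None]*D
im=cv2.imread("pics/scene0.png").astype(float)
pts=[]
for u in range(244,290):
    c=im[:,u]; v=np.arange(384)
    ex=np.interp(u,[246,260,271,277,282,286],[248,241.5,236.25,233.1,230.5,228.6])
    # grey-ness: blue high and R-B small, exclude cream/teal
    br=c.min(1); grey=(c.max(1)-br<18)&(br>60)&(abs(v-ex)<3)
    w=np.where(grey,br,0)
    if w.sum()>150:
        vc=(w*v).sum()/w.sum(); pts.append((u,vc))
P=onpeg("scene",pts)
for q,p in zip(pts,P): print(q[0],round(q[1],2),p[[0,2]].round(4))
print(onpeg("scene",[(289.4,226.45)]))
E
```

```text
244 248.83 [0.6788 0.2017]
245 248.0 [0.6761 0.2033]
246 247.45 [0.6734 0.2037]
247 247.4 [0.6707 0.202 ]
248 246.47 [0.6679 0.204 ]
249 246.4 [0.6652 0.2024]
250 245.53 [0.6625 0.2041]
251 245.42 [0.6598 0.2027]
252 245.0 [0.6571 0.2026]
253 244.44 [0.6543 0.203 ]
254 244.35 [0.6516 0.2015]
255 243.45 [0.6488 0.2034]
256 242.63 [0.6461 0.2049]
257 242.45 [0.6433 0.2038]
258 242.4 [0.6405 0.2021]
259 241.77 [0.6378 0.2029]
260 241.41 [0.635  0.2025]
271 236.41 [0.604  0.2026]
272 236.0 [0.6012 0.2024]
273 235.42 [0.5983 0.2029]
274 235.0 [0.5955 0.2028]
275 234.44 [0.5926 0.2033]
276 234.0 [0.5897 0.2032]
277 233.45 [0.5869 0.2036]
278 233.0 [0.584  0.2036]
279 232.43 [0.5811 0.2041]
280 232.0 [0.5782 0.204 ]
281 231.4 [0.5754 0.2046]
282 230.47 [0.5726 0.2066]
283 230.0 [0.5697 0.2067]
284 229.45 [0.5668 0.2071]
285 229.0 [0.5639 0.2071]
286 228.43 [0.561  0.2076]
287 228.0 [0.558  0.2075]
288 228.0 [0.5549 0.2056]
[[0.55112142 0.14427677 0.2095008 ]]
```

Emit:
servo_tool(motion=[{"translation":[-0.2,0,0],"yaw":0},{"translation":[-0.45,0,0],"yaw":0},{"translation":[-0.45,0,0],"yaw":0},{"translation":[-0.45,0,0],"yaw":0}])

```text
clock: 4.6
tool_pos: [0.6315, 0.1442, 0.2353]
eef_rot: [[0.003, 1.0, -0.002], [0.002, -0.002, -1.0], [-1.0, 0.003, -0.002]]
wrist_force: [-1.2, -0.4, -0.4]
finger_gap: 0.0035
```

```bash
python3 - <<'E'
from h import *
a=save("scene","scene4")
s=bot.sense();print(s["clock"],s["tool_pos"],s["wrist_force"],s["moment"],s["finger_gap"],s["eef_rot"].round(4))
cv2.imwrite("pics/v4.png",cv2.resize(a[200:280,230:300],(630,720),interpolation=cv2.INTER_CUBIC)[:600,:,::-1])
E
```

```text
4.65 [0.63147356 0.14425296 0.2351761 ] [ 0.0968119   0.02109152 -0.88152774] [-0.04721848  0.00996275 -0.0487497 ] 0.0032221699273843915 [[ 0.0028  1.     -0.0015]
 [ 0.0021 -0.0015 -1.    ]
 [-1.      0.0028 -0.0021]]
```

View pics/v4.png

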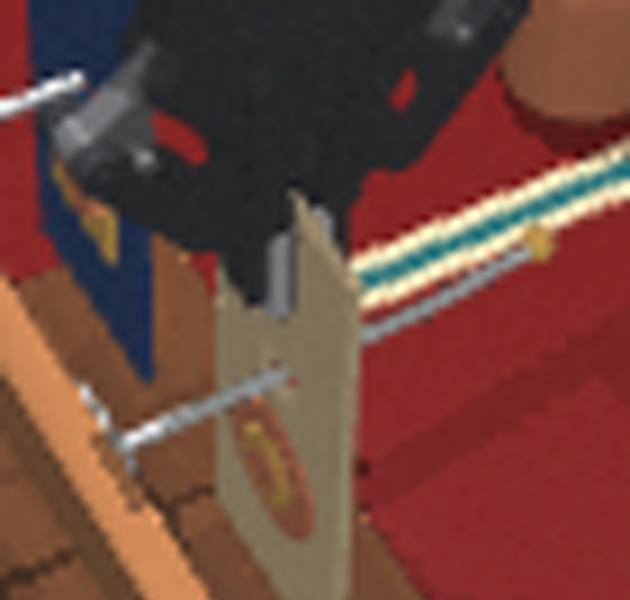

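Emit:
servo_tool(motion=[{"translation":[0,-0.7,0],"yaw":0},{"translation":[0,-1.5,0],"yaw":0},{"translation":[0,-2.3,0],"yaw":0},{"translation":[0,-3.1,0],"yaw":0},{"translation":[0,-3.8,0],"yaw":0},{"translation":[0,-4.0,0],"yaw":0},{"translation":[0,-4.0,0],"yaw":0}])

```text
clock: 5.52
tool_pos: [0.5914, 0.1443, 0.2352]
eef_rot: [[0.003, 1.0, -0.001], [0.002, -0.001, -1.0], [-1.0, 0.003, -0.002]]
wrist_force: [-0.2, 0.6, -0.7]
finger_gap: 0.0036
```

```bash
python3 - <<'E'
from h import *
a=save("scene","scene5")
s=bot.sense();print(s["clock"],s["tool_pos"],s["wrist_force"],s["moment"],s["finger_gap"],s["eef_rot"].round(4))
cv2.imwrite("pics/v5.png",cv2.resize(a[200:270,240:310],(600,600),interpolation=cv2.INTER_CUBIC)[:600,:,::-1])
E
```

```text
5.575 [0.59157721 0.14425287 0.23510556] [ 0.25408927 -0.78630439 -1.25965613] [-0.05091206 -0.03980244  0.01597761] 0.003371600818025555 [[ 0.0031  1.     -0.0015]
 [ 0.0021 -0.0016 -1.    ]
 [-1.      0.0031 -0.0021]]
```

View pics/v5.png

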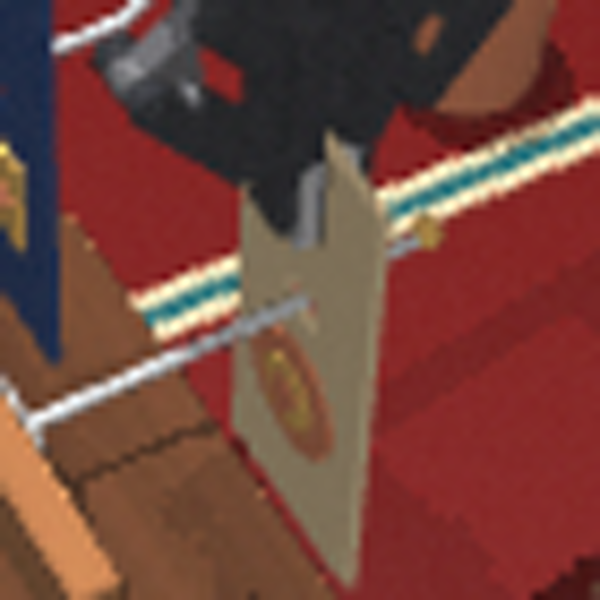

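Emit:
servo_tool(motion=[{"translation":[-0.05,-0.5,0],"yaw":0},{"translation":[-0.14,-1.0,0],"yaw":0},{"translation":[-0.23,-1.5,0],"yaw":0},{"translation":[-0.32,-2.0,0],"yaw":0},{"translation":[-0.41,-2.5,0],"yaw":0},{"translation":[-0.46,-2.8,0],"yaw":0},{"translation":[-0.46,-2.8,0],"yaw":0}])

```text
clock: 6.45
tool_pos: [0.5634, 0.1443, 0.2398]
eef_rot: [[0.003, 1.0, -0.001], [0.002, -0.002, -1.0], [-1.0, 0.003, -0.002]]
wrist_force: [-0.4, -0.1, -1.6]
finger_gap: 0.0034
```

```bash
python3 - <<'E'
from h import *
a=save("scene","scene6")
s=bot.sense();print(s["clock"],s["tool_pos"],s["wrist_force"],s["moment"],s["finger_gap"],s["eef_rot"].round(4))
cv2.imwrite("pics/v6.png",cv2.resize(a[190:260,240:310],(600,600),interpolation=cv2.INTER_CUBIC)[:600,:,::-1])
E
```

```text
6.5 [0.56354264 0.14431878 0.23971233] [-0.85642248 -0.4677347  -0.76346905] [ 0.08408306 -0.02910022  0.07089609] 0.0040261633772858026 [[ 0.0034  1.     -0.0015]
 [ 0.0021 -0.0015 -1.    ]
 [-1.      0.0034 -0.0021]]
```

View pics/v6.png

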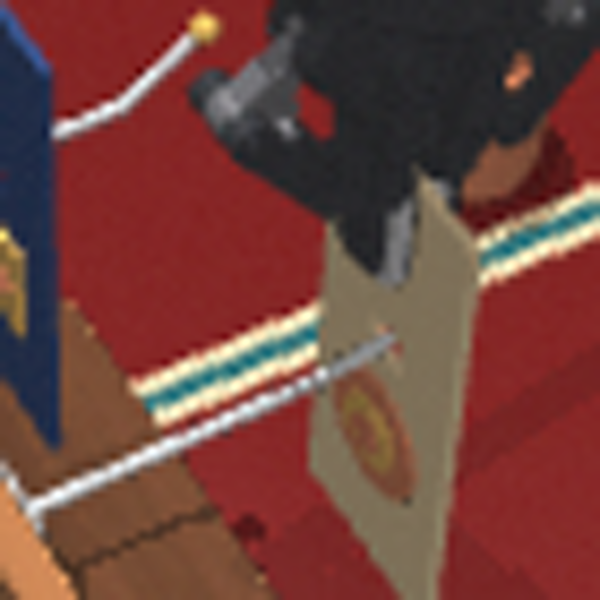

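Emit:
servo_tool(motion=[{"translation":[-0.08,-0.3,0],"yaw":0},{"translation":[-0.15,-0.6,0],"yaw":0},{"translation":[-0.2,-0.9,0],"yaw":0},{"translation":[-0.23,-1.1,0],"yaw":0},{"translation":[-0.23,-1.1,0],"yaw":0}])

```text
clock: 7.12
tool_pos: [0.5524, 0.1444, 0.2421]
eef_rot: [[0.004, 1.0, -0.001], [0.002, -0.001, -1.0], [-1.0, 0.004, -0.002]]
wrist_force: [-0.1, 0.2, -1.0]
finger_gap: 0.0036
```

```bash
python3 - <<'E'
from h import *
a=save("scene","scene7")
s=bot.sense();print(s["clock"],s["tool_pos"],s["wrist_force"],s["moment"],s["finger_gap"],s["eef_rot"].round(4))
cv2.imwrite("pics/v7.png",cv2.resize(a[210:250,270:310],(600,600),interpolation=cv2.INTER_CUBIC)[:600,:,::-1])
E
```

```text
7.175 [0.55250565 0.14433275 0.24200423] [-0.79447945 -0.25229947 -1.00065892] [-0.05105956  0.00750982  0.00792843] 0.0036140527991601573 [[ 0.0035  1.     -0.0015]
 [ 0.0022 -0.0015 -1.    ]
 [-1.      0.0035 -0.0022]]
```

View pics/v7.png

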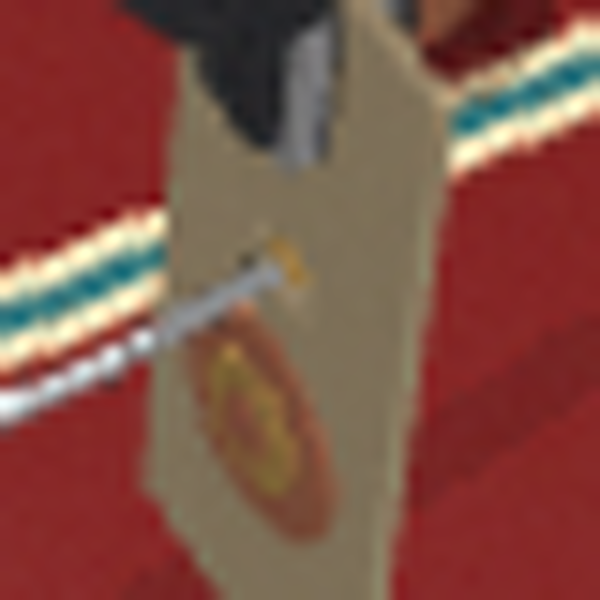

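Emit:
servo_tool(motion=[{"translation":[0,-0.25,0],"yaw":0},{"translation":[0,-0.5,0],"yaw":0},{"translation":[0,-0.75,0],"yaw":0},{"translation":[0,-1.0,0],"yaw":0},{"translation":[0,-1.0,0],"yaw":0}])

```text
clock: 7.8
tool_pos: [0.5423, 0.1444, 0.2421]
eef_rot: [[0.004, 1.0, -0.001], [0.002, -0.001, -1.0], [-1.0, 0.004, -0.002]]
wrist_force: [-0.4, 0.1, -0.3]
finger_gap: 0.0034
```

```bash
python3 - <<'E'
from h import *
a=save("scene","scene8")
s=bot.sense();print(s["clock"],s["tool_pos"],s["wrist_force"],s["moment"],s["finger_gap"],s["eef_rot"].round(4))
cv2.imwrite("pics/v8.png",cv2.resize(a[210:250,270:310],(600,600),interpolation=cv2.INTER_CUBIC)[:600,:,::-1])
E
```

```text
7.85 [0.54247539 0.14435292 0.2420999 ] [ 0.22590643 -0.26336613 -2.0897579 ] [ 0.02392141 -0.02129251 -0.03131374] 0.0034986295405983873 [[ 0.0038  1.     -0.0015]
 [ 0.0022 -0.0015 -1.    ]
 [-1.      0.0038 -0.0022]]
```

View pics/v8.png

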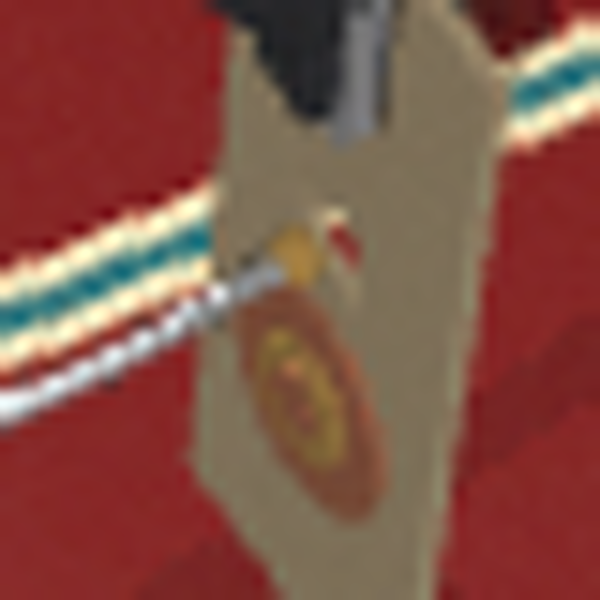

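Emit:
servo_tool(motion=[{"translation":[0,-2,0],"yaw":0},{"translation":[-1,-4,0],"yaw":0},{"translation":[-3,-5,0],"yaw":0},{"translation":[-3,-5,0],"yaw":0}])

```text
clock: 8.35
tool_pos: [0.4929, 0.1446, 0.2742]
eef_rot: [[0.009, 1.0, -0.001], [0.003, -0.001, -1.0], [-1.0, 0.009, -0.003]]
wrist_force: [0.1, 0.4, -0.6]
finger_gap: 0.0034
```

```bash
python3 - <<'E'
from h import *
s=bot.sense();print(s["tool_pos"],s["eef_rot"].round(4))
a=cv2.imread("pics/scene0.png").astype(float);b=cv2.imread("pics/top0.png").astype(float)
# top: soft mask by green channel; quad via sub-pixel
def quad(n,im,roi,thr,chan):
    x0,y0,x1,y1=roi; g=im[y0:y1,x0:x1,chan]; g=cv2.resize(g,None,fx=8,fy=8,interpolation=cv2.INTER_LINEAR)
    m=(g>thr).astype(np.uint8); m=cv2.morphologyEx(m,cv2.MORPH_CLOSE,np.ones((31,31)))
    c=max(cv2.findContours(m,0,cv2.CHAIN_APPROX_NONE)[0],key=cv2.contourArea)
    h=cv2.convexHull(c)
    for e in np.linspace(2,40,77):
        q=cv2.approxPolyDP(h,e,True)
        if len(q)==4: break
    q=q.reshape(-1,2).astype(float)
    c=c.reshape(-1,2).astype(float); L=[]
    for i in range(4):
        p0,p1=q[i],q[(i+1)%4]; d=(p1-p0)/np.linalg.norm(p1-p0); t=(c-p0)@d; l=np.linalg.norm(p1-p0)
        dist=abs((c-p0)@np.array([-d[1],d[0]])); k=c[(dist<6)&(t>.12*l)&(t<.88*l)]
        vx,vy,x,y=cv2.fitLine(k.astype(np.float32),cv2.DIST_HUBER,0,.01,.01).ravel(); L.append(np.cross([x,y,1],[x+vx,y+vy,1]))
    Q=[]
    for i in range(4):
        p=np.cross(L[i-1],L[i]); Q.append(p[:2]/p[2])
    Q=(np.array(Q)+.5)/8-.5+[x0,y0]
    P=onplane(n,Q,2,.038); print(n,Q.round(2).tolist()); print(P.round(4).tolist(),P.mean(0).round(4),[np.linalg.norm(P[i]-P[i-1]).round(4) for i in range(4)])
    for i in range(4):
        d=P[i]-P[i-1]; print("  edge yaw",np.degrees(np.arctan2(d[1],d[0])).round(2))
print(b[165:200,330,1].astype(int)); print(a[155:200,216,1].astype(int), a[172,200:235,1].astype(int))
quad("top",b,(308,160,356,203),165,1)
quad("scene",a,(198,154,234,196),150,1)
E
```

```text
[0.49292226 0.14458884 0.27420117] [[ 0.0087  1.     -0.0012]
 [ 0.003  -0.0012 -1.    ]
 [-1.      0.0087 -0.0031]]
[120 116 119 122 159 202 223 229 229 229 229 228 223 203 190 216 228 230
 229 229 230 231 230 221 194 149 118 119 123 125 123 129 128 123 127]
[ 32  33  32  34  32 116 210 215 217 217 216 215 214 213 212 160 156 113
 135 165 192 219 218 218 215 213 209 165 121 116 117 119 122 119 120  59
  38  38 132 225 129 118 224 150  54] [ 37  34  36  34  34  96 182 213 216 215 214 214 215 215 218 220 113 209
 213 213 213 213 213 213 212  88  40  33  35  36  33  34  34  33  34]Traceback (most recent call last):
  File "<stdin>", line 27, in <module>
  File "<stdin>", line 18, in quad
cv2.error: OpenCV(4.12.0) /io/opencv/modules/imgproc/src/linefit.cpp:50: error: (-215:Assertion failed) count > 0 in function 'fitLine2D_wods'
```

```bash
cat > q.py <<'E'
from h import *
def quad(n,im,roi,thr,chan):
    x0,y0,x1,y1=roi; g=im[y0:y1,x0:x1,chan]; g=cv2.resize(g,None,fx=8,fy=8,interpolation=cv2.INTER_LINEAR)
    m=(g>thr).astype(np.uint8); m=cv2.morphologyEx(m,cv2.MORPH_CLOSE,np.ones((31,31)))
    c=max(cv2.findContours(m,0,cv2.CHAIN_APPROX_NONE)[0],key=cv2.contourArea)
    h=cv2.convexHull(c)
    q=cv2.approxPolyN(h,4,ensure_convex=True).reshape(-1,2).astype(float)
    c=c.reshape(-1,2).astype(float); L=[]
    for i in range(4):
        p0,p1=q[i],q[(i+1)%4]; d=(p1-p0)/np.linalg.norm(p1-p0); t=(c-p0)@d; l=np.linalg.norm(p1-p0)
        dist=abs((c-p0)@np.array([-d[1],d[0]])); k=c[(dist<14)&(t>.15*l)&(t<.85*l)]
        vx,vy,x,y=cv2.fitLine(k.astype(np.float32),cv2.DIST_HUBER,0,.01,.01).ravel(); L.append(np.cross([x,y,1],[x+vx,y+vy,1]))
    Q=[]
    for i in range(4):
        p=np.cross(L[i-1],L[i]); Q.append(p[:2]/p[2])
    Q=(np.array(Q)+.5)/8-.5+[x0,y0]
    P=onplane(n,Q,2,.038); print(n,Q.round(2).tolist()); print(P.round(4)[:,:2].tolist(),P.mean(0).round(4),[np.linalg.norm(P[i]-P[i-1]).round(4) for i in range(4)])
    print("  yaws",[np.degrees(np.arctan2(*(P[i]-P[i-1])[[1,0]])).round(2) for i in range(4)])
a=cv2.imread("pics/scene0.png").astype(float);b=cv2.imread("pics/top0.png").astype(float)
quad("top",b,(312,160,356,203),180,1)
quad("scene",a,(198,154,234,192),150,1)
g=b[172:186,318:344,1]; w=np.clip(222-g,0,None); w[:2]=0;w[-2:]=0; w[:5,18:]=0
v,u=np.mgrid[172:186,318:344]; P=onplane("top",np.c_[u.ravel(),v.ravel()],2,.038); W=w.ravel()
c=(W[:,None]*P).sum(0)/W.sum(); d=(P-c)[:,:2]; C=(W[:,None]*d).T@d; e,V=np.linalg.eigh(C); print("slot dark c",c,"yaw",np.degrees(np.arctan2(V[1,1],V[0,1])), "len", np.sqrt(12*e[1]/W.sum()))
k=W>15; t=d[k]@V[:,1]; print(t.min(),t.max())
E
python3 q.py; python3 -c "
import cv2;a=cv2.imread('pics/scene0.png')
print(cv2.imwrite('pics/hs.png',cv2.resize(a[152:200,196:240],None,fx=12,fy=12,interpolation=cv2.INTER_NEAREST)))"
```

```text
top [[347.36, 173.8], [343.23, 192.53], [309.34, 184.17], [316.54, 166.37]]
[[0.5862, -0.3594], [0.5221, -0.344], [0.5511, -0.2284], [0.6121, -0.2538]] [ 0.5679 -0.2964  0.038 ] [np.float64(0.1087), np.float64(0.066), np.float64(0.1192), np.float64(0.0661)]
  yaws [np.float64(-103.77), np.float64(166.49), np.float64(75.9), np.float64(-22.68)]
scene [[226.87, 180.35], [208.44, 183.4], [203.43, 162.4], [220.85, 159.67]]
[[0.5513, -0.2387], [0.6128, -0.2549], [0.5861, -0.3616], [0.5248, -0.3455]] [ 0.5688 -0.3002  0.038 ] [np.float64(0.1101), np.float64(0.0636), np.float64(0.11), np.float64(0.0634)]
  yaws [np.float64(76.04), np.float64(-14.77), np.float64(-104.07), np.float64(165.33)]
slot dark c [ 0.56877373 -0.29933247  0.038     ] yaw 75.27572421904203 len 0.08114681690118457
-0.03573825279149 0.03890929630107082
True
```

View pics/hs.png

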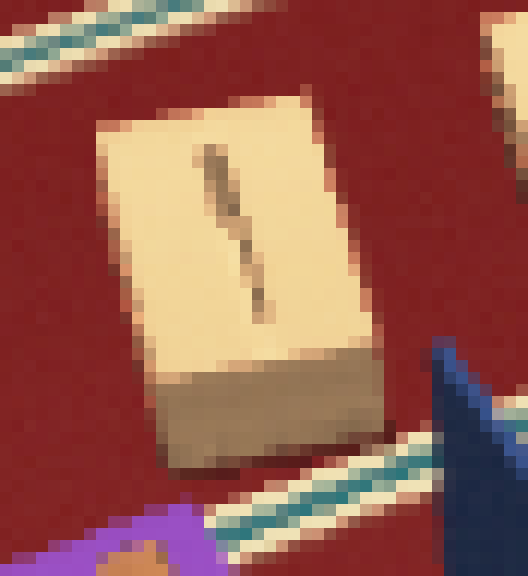

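Emit:
servo_tool(motion=[{"translation":[0,0,2],"yaw":0},{"translation":[0,0,5],"yaw":0},{"translation":[0,0,9],"yaw":0},{"translation":[0,0,13],"yaw":0},{"translation":[0,0,17],"yaw":0},{"translation":[0,0,21],"yaw":0},{"translation":[0,1,25],"yaw":2},{"translation":[0,2.5,29],"yaw":4},{"translation":[0,4,33],"yaw":6},{"translation":[0,5.5,37],"yaw":9},{"translation":[0,6.8,40.5],"yaw":12},{"translation":[0,7.3,43],"yaw":14},{"translation":[0,7.5,44],"yaw":14.2},{"translation":[0,7.5,44.5],"yaw":14.2},{"translation":[0,7.5,44.5],"yaw":14.2},{"translation":[0,7.5,44.5],"yaw":14.2}])

```text
clock: 10.35
tool_pos: [0.5675, -0.2996, 0.2739]
eef_rot: [[0.009, 0.969, -0.245], [0.003, -0.245, -0.969], [-1.0, 0.008, -0.005]]
wrist_force: [0.2, -0.1, -1.6]
finger_gap: 0.0039
```

```bash
python3 - <<'E'
from h import *
a=save("scene","scene9")
s=bot.sense();print(s["clock"],s["tool_pos"],s["wrist_force"],s["finger_gap"],s["eef_rot"].round(4),s["joint_pos"].round(3))
cv2.imwrite("pics/v9.png",cv2.resize(a[60:210,150:300],(600,600),interpolation=cv2.INTER_CUBIC)[:600,:,::-1])
E
```

```text
10.4 [ 0.56746306 -0.29962614  0.27400296] [-0.20947365 -0.87554954 -1.64307541] 0.003313950330861284 [[ 0.0093  0.9694 -0.2453]
 [ 0.0028 -0.2453 -0.9694]
 [-1.      0.0083 -0.005 ]] [-0.578  0.288  1.054  0.008  1.794 -0.328]
```

View pics/v9.png

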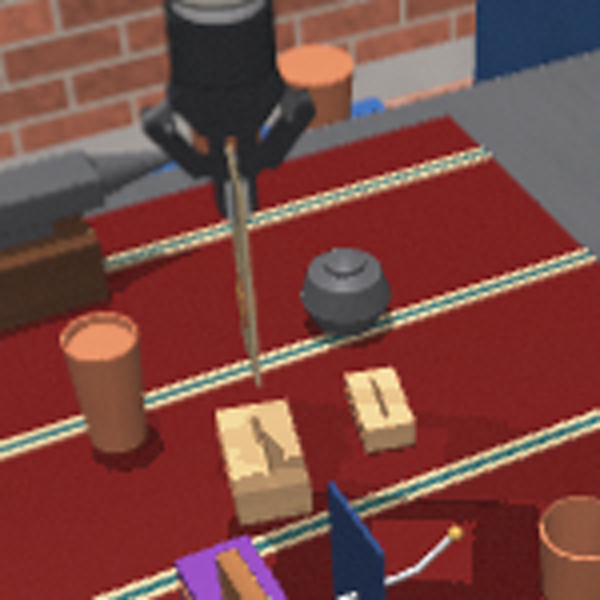

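Emit:
servo_tool(motion=[{"translation":[2,0,0],"yaw":0},{"translation":[4,0,0],"yaw":0},{"translation":[6,0,0],"yaw":0},{"translation":[7.5,0,0],"yaw":0},{"translation":[8.5,0,0],"yaw":0},{"translation":[8.5,0,0],"yaw":0}])

```text
clock: 11.15
tool_pos: [0.568, -0.299, 0.1882]
eef_rot: [[0.008, 0.969, -0.245], [0.004, -0.245, -0.969], [-1.0, 0.007, -0.006]]
wrist_force: [0.9, 0.9, -1.2]
finger_gap: 0.0035
```

```bash
python3 - <<'E'
from h import *
a=save("scene","scene10");b=save("top","top10")
s=bot.sense();print(s["clock"],s["tool_pos"],s["wrist_force"],s["finger_gap"],s["eef_rot"].round(4),s["joint_pos"].round(3))
cv2.imwrite("pics/v10.png",cv2.resize(a[140:200,190:250],(600,600),interpolation=cv2.INTER_CUBIC)[:600,:,::-1])
cv2.imwrite("pics/v10t.png",cv2.resize(b[150:210,300:360],(600,600),interpolation=cv2.INTER_CUBIC)[:600,:,::-1])
E
```

```text
11.25 [ 0.568554   -0.29952919  0.18979156] [-0.34457036 -0.25678513 -0.650518  ] 0.003517816516668861 [[ 0.0104  0.9694 -0.2452]
 [ 0.0022 -0.2452 -0.9695]
 [-0.9999  0.0095 -0.0047]] [-0.577  0.299  1.206  0.008  1.63  -0.329]
```

View pics/v10.png

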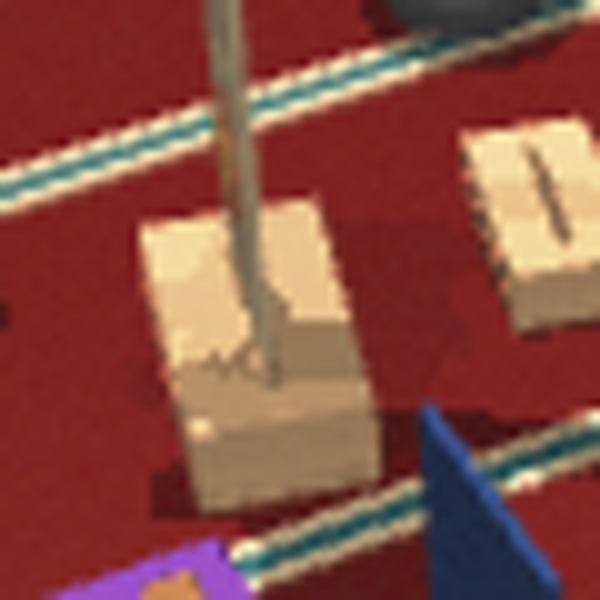

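View pics/v10t.png

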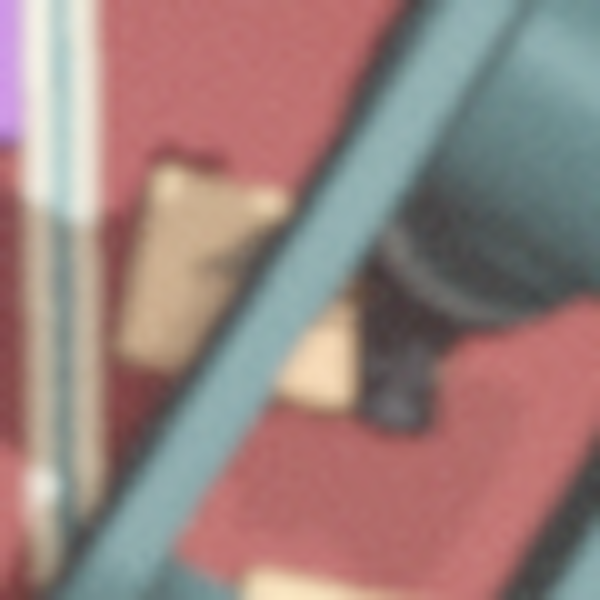

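```bash
python3 - <<'E'
from h import *
s=bot.sense(); p=s["tool_pos"];R=s["eef_rot"]
# predicted near edge centre line assuming card aligned w/ tool, in scene
for tilt,nm in((0,"vertical"),(1,"tool")):
    for dz in(-.1383,-.10,-.06,-.02):
        x=R[:,0] if tilt else np.array([0,0,-1.]); q=p+x*(-dz)-R[:,2]*.035
        print(nm,dz,q.round(4),proj("scene",[q,q+R[:,1]*.002,q-R[:,1]*.002]).round(2).tolist())
a=cv2.imread("pics/scene10.png")
print("R"); print(a[172:182,208:226,2]); print("G");print(a[172:182,208:226,1])
cv2.imwrite("pics/v10z.png",cv2.resize(a[140:185,195:235],None,fx=13,fy=13,interpolation=cv2.INTER_NEAREST))
E
```

```text
vertical -0.1383 [ 0.5771 -0.2656  0.0517] [[216.45, 175.14], [215.87, 175.23], [217.03, 175.05]]
vertical -0.1 [ 0.5771 -0.2656  0.09  ] [[215.61, 166.86], [215.02, 166.95], [216.2, 166.77]]
vertical -0.06 [ 0.5771 -0.2656  0.13  ] [[214.69, 157.81], [214.09, 157.9], [215.3, 157.72]]
vertical -0.02 [ 0.5771 -0.2656  0.17  ] [[213.73, 148.32], [213.11, 148.42], [214.35, 148.23]]
tool -0.1383 [ 0.5786 -0.2653  0.0517] [[216.1, 175.33], [215.53, 175.42], [216.68, 175.23]]
tool -0.1 [ 0.5782 -0.2654  0.09  ] [[215.35, 167.0], [214.76, 167.09], [215.94, 166.9]]
tool -0.06 [ 0.5778 -0.2655  0.13  ] [[214.53, 157.89], [213.93, 157.99], [215.14, 157.8]]
tool -0.02 [ 0.5773 -0.2656  0.17  ] [[213.68, 148.35], [213.05, 148.44], [214.3, 148.26]]
R
[[233 233 232 233 233 233 236 143 143 152 152 161 162 160 161 161 161 126]
 [243 234 233 233 233 232 234 153 143 144 150 151 152 152 153 151 152 134]
 [234 233 233 233 233 233 168 151 144 135 151 152 153 152 153 153 151 143]
 [234 233 232 167 231 168 151 199 153 141 152 151 151 150 150 151 150 149]
 [191 189 163 154 159 152 151 201 161 121 149 152 15
[... 451 characters left out ...]
127 126 126 125 127  59]
 [215 195 193 194 194 192 195 126 127 115 118 119 119 120 120 119 121  77]
 [195 192 194 193 193 193 131 122 127 108 118 120 120 120 121 121 121  98]
 [195 194 192 131 191 131 119 156 131 115 121 120 121 119 118 119 119 119]
 [150 148 129 122 125 120 120 158 127  96 118 120 120 120 120 120 118 119]
 [143 144 142 142 120 141 122 123 124 102 112 118 119 119 117 119 119 118]
 [143 143 145 142 141 143 141 141 123 108 129 140 142 141 140 141 142 139]
 [142 143 143 142 142 143 142 143 146 146 146 143 143 143 143 142 143 142]
 [129 143 144 143 144 142 143 143 144 145 146 141 143 141 142 142 141 136]
 [115 141 142 143 143 142 142 141 142 149 150 146 137 130 129 123 117 118]]
```

View pics/v10z.png

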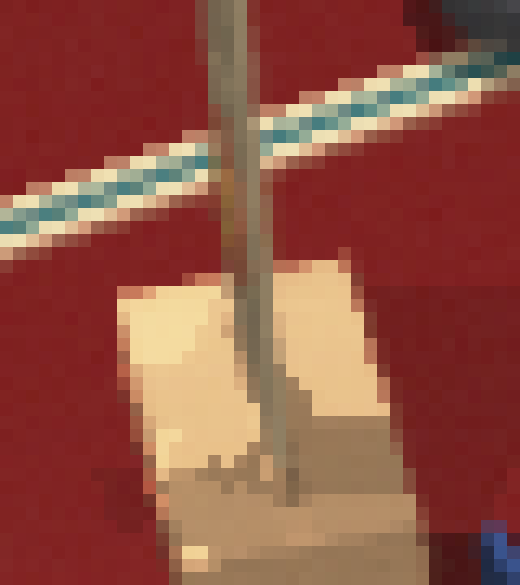

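```bash
python3 - <<'E'
from h import *
c=np.array([.5688,-.3002,.038]); th=np.radians(75.7); d=np.array([np.cos(th),np.sin(th),0]); n=np.array([d[1],-d[0],0])
for k in(.039,-.039):
  print([proj("scene",[c+k*d+m*n])[0].round(2).tolist() for m in(-.004,0,.004)])
a=cv2.imread("pics/scene0.png").astype(int)
print(a[160:182,208:224,1])
# observed foot end 216.0,175.2 -> at z .0517
print(onplane("scene",[(216.0,175.2),(216.3,175.2)],2,.0517))
E
```

```text
[[217.93, 178.5], [216.78, 178.7], [215.63, 178.89]]
[[214.09, 163.73], [212.99, 163.91], [211.88, 164.09]]
[[ 33  35  30  33  34  34  36  75 116 119 163 206 208 127  44  32]
 [ 32  74 115 123 167 209 208 210 210 210 212 214 215 210  64  28]
 [208 208 211 210 212 216 217 215 215 215 215 214 217 216  90  37]
 [215 216 214 215 219 218 218 215 217 217 217 217 217 216 129  44]
 [216 216 216 217 197 135 173 215 217 216 218 217 217 217 213  64]
 [216 217 216 216 174 121 116 214 216 217 217 216 216 217 216  65]
 [216 216 217 217 215 126 111 186 215 216 216 217 216 216 216 127]
 [216 217 216 216 216 148 118 157 214 215 215 215 214 214 215 130]
 [216 216 216 214 214 169 120 126 213 214 215 214 215 215 215 213]
 [214 216 215 215 214 190 131 104 212 215 215 215 215 214 214 215]
 [214 215 214 214 214 214 155 157 160 213 215 214 215 215 214 214]
 [214 215 215 214 215 215 217 165 156 213 215 215 213 213 214 213]
 [216 215 214 214 215 215 218 220 113 209 213 213 213 213 213 213]
 [214 214 213 211 213 213 215 222 135 183 212 212 213 213 212 212]
 [213 214 213 214 214 214 214 221 165 155 210 213 214 214 213 213]
 [214 213 214 213 213 214 214 215 192 155 211 213 213 213 213 213]
 [212 213 213 213 213 212 213 215 219 110 209 212 213 212 213 211]
 [210 212 213 213 213 213 213 213 218 132 183 211 212 212 211 212]
 [210 212 211 212 213 212 212 212 218 159 184 210 211 212 212 213]
 [208 212 213 212 211 212 211 213 215 216 214 212 211 211 212 211]
 [181 210 212 211 213 213 211 211 213 215 216 212 211 210 209 210]
 [152 209 211 212 211 212 212 212 209 218 220 215 190 166 164 145]]
[[ 0.57864101 -0.26600877  0.0517    ]
 [ 0.57773759 -0.26552513  0.0517    ]]
```

Emit:
servo_tool(motion=[{"translation":[0,-0.1,0],"yaw":0},{"translation":[0.4,-0.1,0],"yaw":0},{"translation":[0.8,-0.1,0],"yaw":0},{"translation":[1.2,-0.11,0],"yaw":0},{"translation":[1.6,-0.11,0],"yaw":0},{"translation":[1.9,-0.12,0],"yaw":0},{"translation":[1.9,-0.12,0],"yaw":0}])

```text
clock: 12.12
tool_pos: [0.5674, -0.2991, 0.1703]
eef_rot: [[0.01, 0.969, -0.245], [0.003, -0.245, -0.969], [-1.0, 0.009, -0.005]]
wrist_force: [-0.3, -0.1, -1.2]
finger_gap: 0.0039
```

```bash
python3 - <<'E'
from h import *
a=save("scene","scene11")
s=bot.sense();print(s["clock"],s["tool_pos"],s["wrist_force"],s["moment"],s["finger_gap"],s["eef_rot"].round(4))
cv2.imwrite("pics/v11.png",cv2.resize(a[140:185,195:235],None,fx=13,fy=13,interpolation=cv2.INTER_NEAREST)[:,:,::-1])
E
```

```text
12.175 [ 0.56755393 -0.29917029  0.17061382] [ 0.90874091 -0.37099948 -1.60947114] [ 0.00905128 -0.00475169 -0.03102555] 0.0034116883336343315 [[ 0.0102  0.9694 -0.2452]
 [ 0.0023 -0.2452 -0.9695]
 [-0.9999  0.0093 -0.0047]]
```

View pics/v11.png

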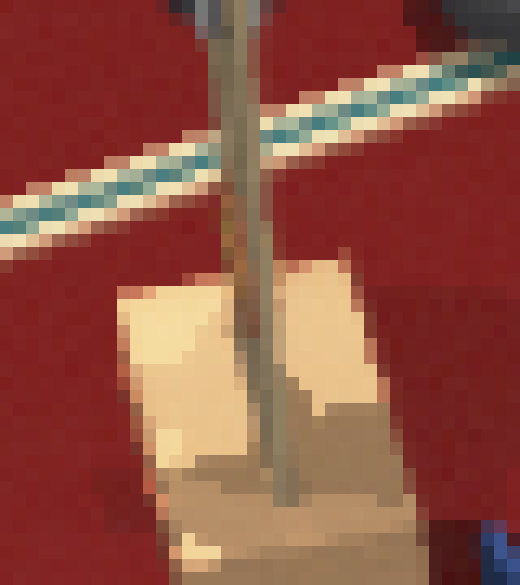

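Emit:
servo_tool(motion=[{"translation":[0.4,0,0],"yaw":0},{"translation":[0.8,0,0],"yaw":0},{"translation":[1.2,-0.01,0],"yaw":0},{"translation":[1.6,-0.02,0],"yaw":0},{"translation":[1.9,-0.02,0],"yaw":0},{"translation":[2.05,-0.02,0],"yaw":0},{"translation":[2.05,-0.02,0],"yaw":0}])

```text
clock: 13.05
tool_pos: [0.5675, -0.2991, 0.15]
eef_rot: [[0.01, 0.969, -0.245], [0.002, -0.245, -0.969], [-1.0, 0.009, -0.005]]
wrist_force: [0.0, 0.3, -1.2]
finger_gap: 0.0037
```

```bash
python3 - <<'E'
from h import *
s=bot.sense();print(s["clock"],s["tool_pos"],s["wrist_force"],s["moment"],s["finger_gap"],s["eef_rot"].round(4))
E
```

```text
13.05 [ 0.56753562 -0.29905966  0.15002035] [ 0.02666253  0.32989166 -1.19054961] [ 0.01131349 -0.02361258  0.03301002] 0.0037194450602685094 [[ 0.0101  0.9694 -0.2453]
 [ 0.0024 -0.2453 -0.9694]
 [-0.9999  0.0092 -0.0048]]
```

Foot nominally 1.7 mm above the floor, no contact. Feeling for the floor in small steps.

Emit:
servo_tool(motion=[{"translation":[0.06,0,0],"yaw":0},{"translation":[0.12,0,0],"yaw":0},{"translation":[0.17,0,0],"yaw":0},{"translation":[0.17,0,0],"yaw":0}])

```text
clock: 13.55
tool_pos: [0.5676, -0.2991, 0.1485]
eef_rot: [[0.01, 0.969, -0.245], [0.002, -0.245, -0.969], [-1.0, 0.009, -0.005]]
wrist_force: [-0.5, 0.5, -0.3]
finger_gap: 0.0041
```

Emit:
servo_tool(motion=[{"translation":[0.04,0,0],"yaw":0},{"translation":[0.04,0,0],"yaw":0}])

```text
clock: 13.8
tool_pos: [0.5677, -0.2991, 0.1485]
eef_rot: [[0.011, 0.969, -0.245], [0.002, -0.245, -0.969], [-1.0, 0.01, -0.005]]
wrist_force: [-0.6, 0.7, 0.6]
finger_gap: 0.0038
```

Emit:
servo_tool(motion=[{"translation":[0.06,0,0],"yaw":0},{"translation":[0.06,0,0],"yaw":0}])

```text
clock: 14.05
tool_pos: [0.5678, -0.2991, 0.1484]
eef_rot: [[0.011, 0.969, -0.245], [0.002, -0.245, -0.969], [-1.0, 0.01, -0.005]]
wrist_force: [-1.2, 0.8, 3.3]
finger_gap: 0.0036
```

```bash
python3 - <<'E'
from h import *
a=save("scene","scene12")
s=bot.sense();print(s["clock"],s["tool_pos"],s["wrist_force"],s["moment"],s["finger_gap"])
cv2.imwrite("pics/v12.png",cv2.resize(a[110:190,180:250],(525,600),interpolation=cv2.INTER_CUBIC)[:,:,::-1])
E
```

```text
14.1 [ 0.56778081 -0.29905914  0.14845879] [-0.48228058  1.56717966  3.67899511] [0.17912947 0.26299845 0.00407003] 0.003239849736307974
```

View pics/v12.png

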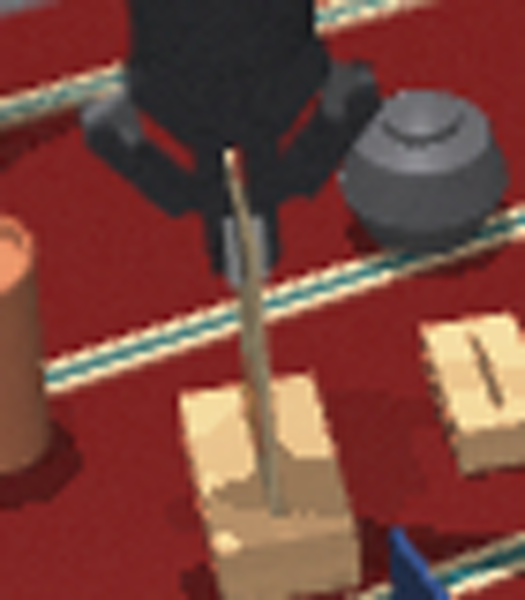

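Emit:
servo_tool(motion=[{"translation":[0,0,0],"yaw":0},{"translation":[0,0,0],"yaw":0},{"translation":[0,0,0],"yaw":0},{"translation":[0,0,0],"yaw":0},{"translation":[0,0,0],"yaw":0},{"translation":[0,0,0],"yaw":0},{"translation":[0,0,0],"yaw":0},{"translation":[0,0,0],"yaw":0}], jaw=1)

```text
clock: 15.1
tool_pos: [0.5678, -0.299, 0.1485]
eef_rot: [[0.011, 0.969, -0.245], [0.002, -0.245, -0.969], [-1.0, 0.01, -0.004]]
wrist_force: [1.1, 0.1, 0.6]
finger_gap: 0.0852
```

```bash
python3 - <<'E'
from h import *
a=save("scene","scene13")
s=bot.sense();print(s["clock"],s["tool_pos"],s["wrist_force"],s["finger_gap"],s["eef_rot"].round(3))
cv2.imwrite("pics/v13.png",cv2.resize(a[110:190,180:250],(525,600),interpolation=cv2.INTER_CUBIC)[:,:,::-1])
E
```

```text
15.15 [ 0.56775338 -0.29907719  0.14845206] [ 0.12008802  0.29799807 -0.12388482] 0.0856197135429819 [[ 0.011  0.969 -0.245]
 [ 0.002 -0.245 -0.969]
 [-1.     0.01  -0.004]]
```

View pics/v13.png

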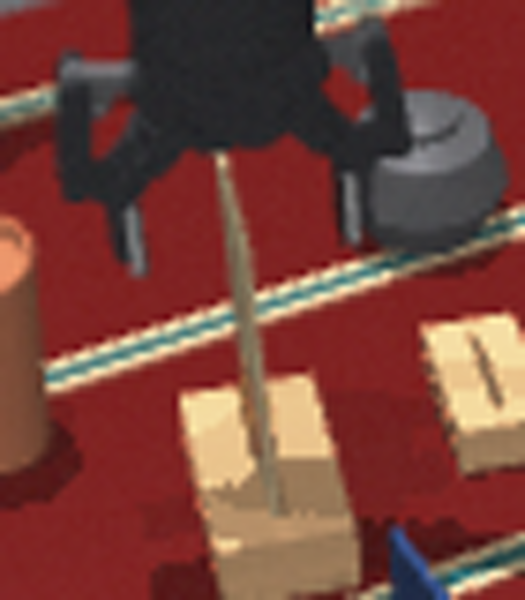

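Fingers are open and the card stands in the slot (its top edge is at about zoom (222,155), clear of both fingers). Retreating straight up, then back out of the camera's view.

Emit:
servo_tool(motion=[{"translation":[-2,0,0],"yaw":0},{"translation":[-5,0,0],"yaw":0},{"translation":[-9,0,0],"yaw":0},{"translation":[-13,0,0],"yaw":0},{"translation":[-16,-1,0],"yaw":0},{"translation":[-18,-5,0],"yaw":0},{"translation":[-18,-10,0],"yaw":0},{"translation":[-18,-15,0],"yaw":0},{"translation":[-18,-18,0],"yaw":0},{"translation":[-18,-18,0],"yaw":0},{"translation":[-18,-18,0],"yaw":0}])

```text
clock: 16.52
tool_pos: [0.3917, -0.2554, 0.3267]
eef_rot: [[0.012, 0.969, -0.245], [0.001, -0.245, -0.969], [-1.0, 0.011, -0.004]]
wrist_force: [1.7, -0.3, -0.1]
finger_gap: 0.0855
```

```bash
python3 - <<'E'
from h import *
a=save("scene","scene14");b=save("top","top14")
s=bot.sense();print(s["clock"],s["tool_pos"],s["wrist_force"])
print("top edge near/far pred if upright home", proj("scene",[(.5774,-.2663,.19),(.5602,-.3341,.19),(.5774,-.2663,.038)]))
cv2.imwrite("pics/v14.png",cv2.resize(a[90:190,180:260],(480,600),interpolation=cv2.INTER_CUBIC)[:,:,::-1])
E
```

```text
16.625 [ 0.39198283 -0.25547084  0.32619462] [-0.92457735 -0.11870684  0.65865626]
top edge near/far pred if upright home [[213.06333146 143.29552239]
 [209.47018225 130.16278567]
 [216.59075413 177.90418219]]
```

View pics/v14.png

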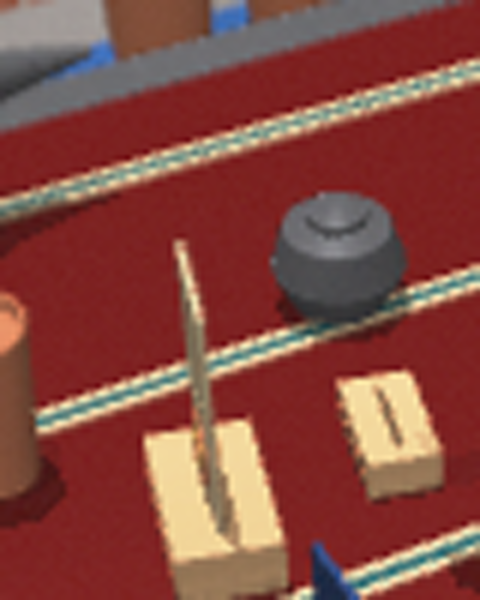

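View pics/scene14.png

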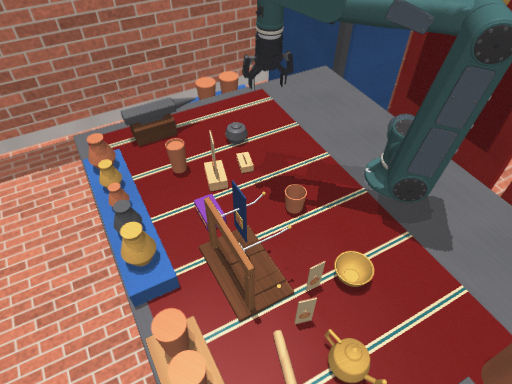

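View pics/top14.png

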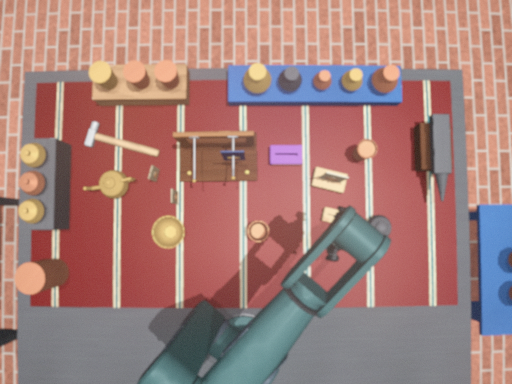

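```bash
python3 -c "
from h import *
print(bot.job_done())"
```

```text
the job is handed in; nothing more can be done
None
```

I took the cream card off the left peg (y = +60 mm) and lowered it into the slot of the larger light-wood holder. I then let go, backed the arm away and handed the job in at about 16.6 s.

- **Off the peg:** I pinched the card above its hole, lifted it 4.5 mm and slid it along the wire. It then followed the tip, which measured about 10° with the ball about 7 mm above the level wire, and passed over the ball nearly centred. Every wrist-force reading taken on the way stayed within about 2 N, including the card's weight and sensor noise.
- **Into the slot:** The card met the slot floor at a TCP height of 0.1484 m, against 0.1483 m expected, with a press of about 3.7 N before release.
- **Last pictures:** The card stands free and close to upright. Its top edge is within 1 px of where a fully seated card should appear. The blue card still hangs, and I saw nothing else moved.
- **Disagreements:**
  - The two cameras put the holder's centre about 2 mm apart in x. I went by the scene camera, whose outline matched the holder's real size.
  - The tool's tilt crept up to about 0.6° over the moves, and I allowed for it when aligning the card's foot.
  - The top view was blocked by the arm just before insertion, so I checked that alignment from the scene camera only.

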